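Hook the second shelf bracket into the slotted upright and press it home

TASK

One of the two slotted uprights on the niche's side frame already carries its shelf bracket. Hang the loose bracket on the bare upright in the same rows of slots: push its hook tabs in, then press it down firmly, without forcing it, until neither it nor the upright gives any more and it is fully home, and let go. Leave the loaf pan, the pitcher and the bowl where they are.

Things in the scene. Friction and masses are not known exactly. Their poses are not given: they have to be found in the camera images.
- bracket_mid (a point): Loose steel shelf bracket, a U-section open below: 150 mm long, 28 mm wide, 70 mm high, 0.3-0.5 kg, standing on its lower edge. Point: mid-width, 35 mm below its flat top, 60 mm from the rear edge, near its centre of mass. x runs along the arm to the rear edge and the tabs, y across the 28 mm width (pinch it so from above), z up. An 8 mm lip stands on the top's free end.
- bracket_heel (a point): Lower rear corner of the loose bracket, mid-width, at the level of its underside, on the plane of the rear edge that comes to bear on the upright's face. Axes as bracket_mid, which lies at x -60, z +35 mm from here. The sides are 70 mm deep for 80 mm from here, then the lower edge slopes up to the free end.
- tabs (a point): Middle of the loose bracket's four hook tabs, at x +6, z +33 mm from bracket_heel. They stick out 12 mm behind the rear edge, in pairs 4 mm thick, 12 mm either side of the middle, at two heights 40 mm apart. Each is 21 mm high: a neck 9 mm high on top, its underside 15 or 55 mm above bracket_heel, and a finger reaching 12 mm below that, flared to catch the sheet.
- upright: The bare upright: steel channel, 48 mm wide, 190 mm high, sheet 4 mm thick, hollow behind. Origin: bottom end, mid-width, on the front face. x points level into the wall (the way the tabs go in), z up. Two columns of slots 12 mm either side of the middle, each slot 7 mm wide, 26 mm high; four rows at 40 mm pitch, the first edge 30 mm up. The wooden frame behind is up to 247 mm high.
- seat (a point): On the bare upright's face, mid-width, 95 mm above its origin: where bracket_heel lies when home (tabs in the two top rows). Tabs enter with bracket_heel 12-17 mm (best 14.5) above it; with the rear edge within 2 mm of the face it slides down till the necks stop on the slots' edges. The upright hangs in keyholes: pressed down it may give 0-12 mm (unknown, at some 2-8 N), then stops hard.
- press_point (a point): On the loose bracket's flat top, mid-width, 20 mm from the rear edge, 70 mm above bracket_heel. Left half-way down, the bracket droops and binds by friction; it moves on if pressed here or while held level. It engages when neither it nor the upright gives any more under a push of 20-25 N kept for half a second (10 N is too little); over 30 N the tabs bend.
- upright_fitted: The other upright, same pattern, parallel to the bare one, 200 mm beside it (which of the two is nearer the robot varies) and level with it to some 8 mm, with the other bracket hooked into the two top rows: underside 95 mm above this origin, arm reaching 150 mm out from the face. Origin and axes as for the bare upright.
- loaf_pan: Rectangular aluminium loaf pan, 110 x 230 x 65 mm, with small end lips. Origin under its middle.
- pitcher: Clear plastic pitcher, 108 mm wide, 190 mm high, with a handle to its own +x. Origin under its middle.
- bowl: Turquoise ceramic bowl, 136 mm wide, 62 mm high. Origin under its middle.
- carousel_top (a point): Top of the utensil carousel, 330 mm above the ledge: a steel stand 150 mm across at the foot whose spinning crown, 140 mm across, carries six hanging spatulas.
There are look-alikes about, which are no part of the job. What is shaped like the part that bears bracket_mid but black, red or turquoise is not meant.

How it is judged:
By the outcome, as a careful person would: the job done as asked, in the order asked, and still so for the second after the job is handed in, with the robot touching nothing.
It also fails if it takes over 64 s, if anything falls off the work surface, if the arm or the gripper's body presses on something with over 40 N, if the wrist force passes 120 N, or if a joint passes its speed limit or range.

ROBOT

A 6-joint arm with a two-finger parallel gripper is mounted at the origin on the work surface. World frame = base frame: x ahead of the robot, y to its left, z up, the work surface at z = 0. Lengths are in m, angles in rad, forces in N, time in s.
With the tool pointing down it reaches from about 0.275 to 0.75 m from the base axis. Payload 10.2 kg.
Tool frame: the origin (TCP) lies on the centre line of the jaws, within the pads' length; the fingertips stand 11 mm ahead of it and the grasp point (between the pads) lies 8 mm behind it; x points along the fingers, y is the direction in which the jaws open and shut, and the axes are right-handed (so a half turn about x gives the same grasp; the last joint's range is limited). The gripper opens to 88 mm and grips with 3 to 60 N. Pads are 18 mm wide; open, the fingers measure 123 mm over their backs; the gripper's body (75 mm by 187 mm) begins 45 mm behind the grasp point.
Start: joints at [1.083, 0.313, 1.498, -0, 1.331, -0.223], TCP at [0.137, 0.507, 0.25] pointing down, gripper open.
Joint ranges: [-2.94, 2.94], [-0.97, 2.17], [0.19, 2.56], [-1.23, 4.37], [0.02, 3.11], [-2.88, 2.88]. Speed limits (rad/s): [2.39, 2.39, 3.01, 3.14, 3.14, 3.14].

INTERFACE

Orientations are given as a unit quaternion [w, x, y, z].
In Python, from workcell import manip, cams, job_done gives the robot as it stands.
- The arm moves only by the tool arm_command, never from a script. Its argument "steps" is one flat list of numbers, 4 for each row, row after row: the shift along the world's x, y, z in m, then the turn about the world's z in rad. In form: [tx, ty, tz, spin, tx, ty, tz, spin, ...]. A call has 1 to 10 rows; each row is the pose to reach, as a shift and turn from the pose commanded when the call began; what a row does not reach only later rows make up. A row lasts 1/12 s, in which the tool goes at most 41.7 mm and 7.16 degrees, less where a joint would pass 70% of its speed; a pose out of reach is approached as far as the arm can. A call with a gripper value outside its range is refused whole. "gripper" is the finger opening in m, from 0 to 0.0881, set as the call begins (left out, the last holds). The fingers move at their own pace and stop on an object; "grip_force" is the grip in N (left out, the last holds). Time passes only in rows, so rows that repeat a pose let the fingers close. It gives the time, the measured TCP pose, the force and the opening at its end, in the units of the state.
- manip.sense(): the state, without advancing time (a new reading comes with each control period).
- cams.grab_frame(name): name is "scene" or "top" or "wrist"; returns a dict with "img" (420x560x3 uint8, red, green, blue), "vfov" (degrees; the focal length in pixels is half the picture's height over the tangent of half this angle, whatever the lens; pixels are square), "cx", "cy" (the principal point, pixels), "R" (3x3) and "t" (3): a world point X has camera coordinates R X + t. Camera axes: x right, y down, z forward; pixel columns grow to the right and rows downward; lengths in m; the calibration is good to about 2 mm. A picture is of the moment at which its call begins. There is no depth.
- job_done(): hands the job in, once; it reports no verdict.
The state is a dict: "time": time; "qpos": joint angles; "dq": joint speeds; "tau": joint torques, N m; "eef_pos": TCP position; "tcp_rot": TCP orientation; "contact_force": force on the tool from outside, world axes, zero at the start; "torque": the same for the moment, N m; "grip_width": opening from 0.0 (shut) to 1.0 (fully open).
Only numpy, scipy, OpenCV 4.12 (cv2) and the standard library are available. Lean on these libraries where they do the work, as an engineer would, in place of code of your own. Each camera call takes 0.05 s, during which the arm holds its last target. There are 200 camera calls.

## Working session

There is one attempt and no reset: what is moved stays moved. The work goes in short steps, Python scripts to look and compute and a tool call to move; the robot and the scene stay as the last step left them, time stands still between calls to the robot, and variables do not carry over. Pictures are saved under pics/ and viewed, about 8 in all and at most 12, crops included, and the job is handed in when it is done.

Besides the shell and the picture viewer there is one more tool, called after ">>>" as name(argument=value, ...) on one line, values as JSON. arm_command: Moves the arm, as the interface text tells. Its arguments: {"type":"object","properties":{"steps":{"type":"array","items":{"type":"number"}},"gripper":{"type":"number"},"grip_force":{"type":"number"}},"required":["steps"]}

```bash
mkdir -p pics; cat > h.py <<'E'
import numpy as np,cv2
from workcell import manip,cams,job_done
def grab(n,f=None):
    d=cams.grab_frame(n)
    if f: cv2.imwrite('pics/'+f,d['img'][:,:,::-1])
    return d
def cam(d):
    f=210/np.tan(np.radians(d['vfov'])/2); K=np.array([[f,0,d['cx']],[0,f,d['cy']],[0,0,1]]); return K,np.array(d['R']),np.array(d['t'])
def proj(d,X):
    K,R,t=cam(d); p=(np.atleast_2d(X)@R.T+t)@K.T; return p[:,:2]/p[:,2:]
def ray(d,u):
    K,R,t=cam(d); c=-R.T@t; v=R.T@np.linalg.inv(K)@np.array([u[0],u[1],1.]); return c,v/np.linalg.norm(v)
def plane(d,u,z,ax=2):
    c,v=ray(d,u); return c+v*(z-c[ax])/v[ax]
def tri(d1,u1,d2,u2):
    c1,v1=ray(d1,u1);c2,v2=ray(d2,u2)
    s=np.linalg.lstsq(np.stack([v1,-v2],1),c2-c1,rcond=None)[0]
    a=c1+s[0]*v1;b=c2+s[1]*v2; return (a+b)/2,np.linalg.norm(a-b)
E
python3 - <<'E'
from h import *
import pickle
D={n:grab(n) for n in('scene','top','wrist')}
pickle.dump(D,open('d0.pkl','wb'))
a=D['scene']['img'];b=D['top']['img']
cv2.imwrite('pics/a.png',cv2.resize(a,(800,600),interpolation=cv2.INTER_CUBIC)[:,:,::-1]);cv2.imwrite('pics/b.png',cv2.resize(b,(800,600),interpolation=cv2.INTER_CUBIC)[:,:,::-1])
for n in D: print(n,D[n]['vfov'],D[n]['cx'],D[n]['cy'],-np.array(D[n]['R']).T@D[n]['t'],np.array(D[n]['R'])[2])
print(manip.sense())
E
```

```text
scene 55.18864980426863 280.11391435942016 214.95960787700372 [ 1.40647059 -0.33592547  1.06821659] [-0.70700159  0.28732986 -0.64621227]
top 47.199432989985546 278.227122356159 204.3997147143359 [0.36066298 0.05164236 1.66832519] [ 0.08393189  0.0170885  -0.99632496]
wrist 69.20246975825467 278.3315016691315 212.07164929565306 [0.06463522 0.52674174 0.3845724 ] [ 0.2827693  -0.07827719 -0.9559886 ]
{'time': 0.15, 'qpos': array([ 1.08257859e+00,  3.13323112e-01,  1.49821715e+00, -2.31653849e-05,
        1.33099543e+00, -2.23431627e-01]), 'dq': array([ 0.00084905, -0.0018126 , -0.0017316 , -0.0012896 , -0.00025999,
       -0.00062109]), 'tau': array([ 1.80728304e-03, -4.02301848e+01, -2.52315867e+01,  6.94494811e-02,
        3.43810685e-02, -8.66932987e-05]), 'eef_pos': array([0.13734983, 0.50654863, 0.24930879]), 'tcp_rot': array([ 0.70081026,  0.09302554,  0.70102764, -0.09365614]), 'contact_force': array([ 0.07691227, -0.39524197, -0.48051288]), 'torque': array([-0.01690181,  0.04449522,  0.00666008]), 'grip_width': 0.9998213585401287}
```

View pics/a.png

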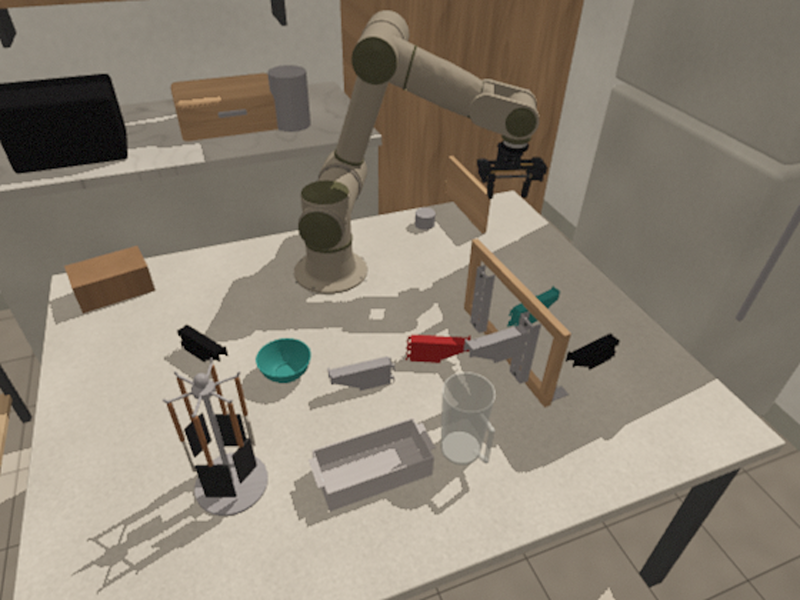

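View pics/b.png

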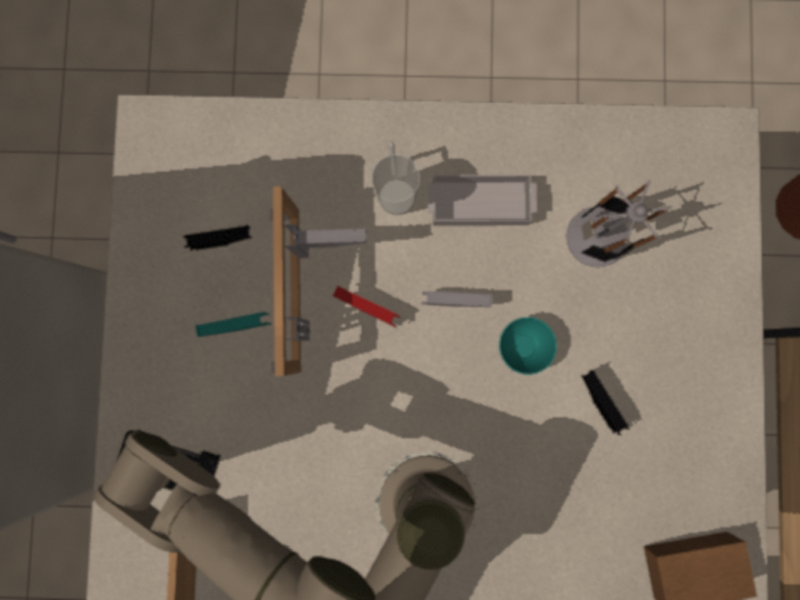

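The scene view shows the loose grey bracket at (362,373), the frame at (515,320) with the bare upright at (482,295), and the fitted one at (525,345). The top view shows the loose bracket at (457,298) and the bare upright at (303,328), on the robot side. The wall direction is about +y.

```bash
python3 - <<'E'
from h import *
import pickle
D=pickle.load(open('d0.pkl','rb'))
def crop(n,x,y,w,h,W,H): return cv2.resize(D[n]['img'][y:y+h,x:x+w],(W,H),interpolation=cv2.INTER_CUBIC)
A=crop('scene',215,230,80,60,400,300);B=crop('scene',310,160,100,125,400,500)
C=crop('top',185,125,200,150,400,300)
T=crop('top',285,190,70,32,400,183)
E=np.zeros((600,800,3),np.uint8);E[:300,:400]=A;E[300:600,:400]=C;E[:500,400:]=B;
cv2.imwrite('pics/c.png',E[:,:,::-1])
E
cat > /dev/null
```

```text
(no output)
```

View pics/c.png

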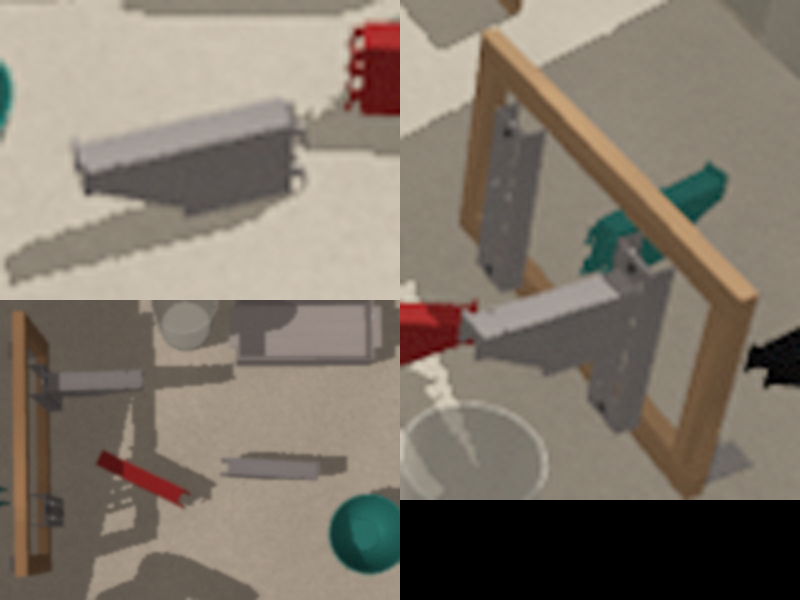

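The crops show the tabs on the bracket's +y end, at A(298,130) and (298,180). The bare upright's face has its top at about B(515,115) and its bottom at about B(500,285). Next I'll work out rough positions.

```bash
python3 - <<'E'
from h import *
import pickle
np.set_printoptions(precision=4,suppress=True)
D=pickle.load(open('d0.pkl','rb'));S,T=D['scene'],D['top']
A=lambda x,y:(215+x/5-.4,230+y/5-.4)
B=lambda x,y:(310+x/4-100-.4,160+y/4-.4)
C=lambda x,y:(185+x/2-.25,125+(y-300)/2-.25)
for n,p in dict(rearL=(228,460),rearR=(228,475),freeL=(319,460),freeR=(319,478)).items(): print(n,plane(T,C(*p),.07))
for n,p in dict(rearR=(278,98),rearL=(298,120),freeFar=(78,145),freeNear=(83,172)).items(): print('sc',n,plane(S,A(*p),.07))
# fitted top face
for n,p in dict(rearmid=(62,380),free=(142,379)).items(): print('fit',n,plane(T,C(*p),.19))
for n,p in dict(a=(63,500),b=(63,525)).items(): print('bare top edge',plane(T,C(*p),.21))
for n,p in dict(topL=(496,103),topR=(541,132),botL=(480,280),botR=(518,292)).items(): print(n,[plane(S,B(*p),y,1) for y in(.26,.28,.3)])
for n,p in dict(frtop=(755,297),frbot=(690,495)).items(): print(n,[plane(S,B(*p),y,1) for y in(.28,.3,.32)])
# look pose helper: wrist cam rel TCP
s=manip.sense();W=D['wrist'];c=-W['R'].T@W['t'];print(c-s['eef_pos'])
E
```

```text
rearL [0.4958 0.0106 0.07  ]
rearR [0.4708 0.01   0.07  ]
freeL [ 0.4996 -0.1408  0.07  ]
freeR [ 0.4696 -0.1412  0.07  ]
sc rearR [0.475  0.0085 0.07  ]
sc rearL [0.4998 0.0141 0.07  ]
sc freeFar [ 0.4705 -0.1345  0.07  ]
sc freeNear [ 0.4956 -0.1381  0.07  ]
fit rearmid [0.6043 0.2748 0.19  ]
fit free [0.6088 0.1502 0.19  ]
bare top edge [0.4168 0.2634 0.21  ]
bare top edge [0.3789 0.262  0.21  ]
topL [array([0.4258, 0.26  , 0.2496]), array([0.3929, 0.28  , 0.2221]), array([0.36  , 0.3   , 0.1947])]
topR [array([0.502 , 0.26  , 0.2724]), array([0.4717, 0.28  , 0.2456]), array([0.4413, 0.3   , 0.2189])]
botL [array([0.4383, 0.26  , 0.0527]), array([0.4058, 0.28  , 0.0186]), array([ 0.3733,  0.3   , -0.0155])]
botR [array([0.5047, 0.26  , 0.0951]), array([0.4745, 0.28  , 0.0625]), array([0.4442, 0.3   , 0.0298])]
frtop [array([0.7673, 0.28  , 0.3125]), array([0.7466, 0.3   , 0.288 ]), array([0.7258, 0.32  , 0.2634])]
frbot [array([0.7585, 0.28  , 0.0919]), array([0.7375, 0.3   , 0.0602]), array([0.7165, 0.32  , 0.0285])]
[-0.0727  0.0202  0.1353]
```

>>> arm_command(steps=[0,0,0.04,0,0,0,0.08,0,0,0,0.12,0,0,0,0.15,0,0.03,-0.025,0.15,0.12,0.06,-0.05,0.15,0.24,0.09,-0.08,0.15,0.36,0.12,-0.11,0.15,0.48,0.15,-0.14,0.15,0.6,0.18,-0.17,0.15,0.72], gripper=0.0881)

```text
time: 0.98
eef_pos: [0.2957, 0.3584, 0.3996]
tcp_rot: [0.694, -0.137, 0.694, 0.137]
contact_force: [1.0, 1.0, -0.0]
grip_width: 0.999
```

>>> arm_command(steps=[0.03,-0.025,0,0.12,0.06,-0.05,0,0.24,0.09,-0.08,0,0.36,0.12,-0.11,0,0.48,0.15,-0.14,0,0.6,0.165,-0.147,0,0.72,0.165,-0.147,0,0.84,0.165,-0.147,-0.04,0.93,0.165,-0.147,-0.08,0.93,0.165,-0.147,-0.11,0.93])

```text
time: 1.82
eef_pos: [0.4592, 0.2124, 0.2867]
tcp_rot: [0.559, -0.431, 0.561, 0.432]
contact_force: [0.6, 0.4, -0.6]
grip_width: 1.0
```

```bash
python3 - <<'E'
from h import *
import pickle
d=grab('wrist');s=manip.sense();pickle.dump(d,open('w1.pkl','wb'))
cv2.imwrite('pics/d.png',cv2.resize(d['img'],(800,600),interpolation=cv2.INTER_CUBIC)[:,:,::-1])
print(s['time'],s['eef_pos'],s['tcp_rot'],s['qpos'],s['contact_force'])
E
```

```text
1.8667 [0.45762088 0.21216347 0.28175504] [ 0.55644301 -0.42993306  0.56357092  0.43349344] [ 2.01422255e-01  2.50773077e-01  1.49566098e+00  9.04752778e-05
  1.40642626e+00 -2.68288502e+00] [-0.74311598  0.77147584 -4.87111083]
```

View pics/d.png

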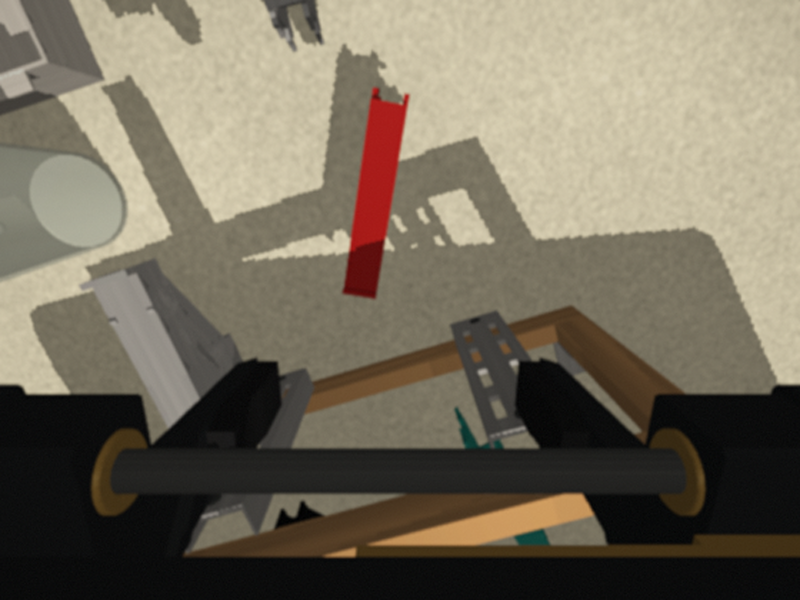

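The wrist view shows the bare upright at (490,370), 800-px scale, with its 4×2 slots partly behind the right finger. The red bracket is at (375,200) and the loose bracket's tabs are at the top, (295,20). I'll centre the upright between the fingers and take two views.

>>> arm_command(steps=[-0.03,-0.01,-0.02,0,-0.055,-0.02,-0.03,0.0,-0.055,-0.02,-0.03,0,-0.055,-0.02,-0.03,0,-0.055,-0.02,-0.03,0])

```text
time: 2.28
eef_pos: [0.406, 0.193, 0.2612]
tcp_rot: [0.561, -0.432, 0.559, 0.431]
contact_force: [1.1, 0.7, -0.3]
grip_width: 1.0
```

```bash
python3 - <<'E'
from h import *
import pickle
d=grab('wrist');s=manip.sense();pickle.dump((d,s),open('w2.pkl','wb'));print(s['eef_pos'],s['contact_force'],s['dq'])
E
```

```text
[0.40612731 0.19306175 0.26099311] [-0.36476166  0.17463657 -0.23537427] [ 2.67520350e-04  9.39648273e-03  2.28445361e-03  7.70480239e-06
 -3.87887929e-03 -1.87294785e-03]
```

>>> arm_command(steps=[0.0,-0.04,0.0,0,0,-0.07,0.0,0.0,0.0,-0.07,0.0,0,0,-0.07,0,0,0,-0.07,0,0])

```text
time: 2.75
eef_pos: [0.4056, 0.1232, 0.2602]
tcp_rot: [0.56, -0.432, 0.56, 0.432]
contact_force: [-0.5, 0.9, 0.2]
grip_width: 1.001
```

```bash
python3 - <<'E'
from h import *
import pickle
e=grab('wrist');s=manip.sense();pickle.dump((e,s),open('w3.pkl','wb'));print(s['eef_pos'])
d=pickle.load(open('w2.pkl','rb'))[0]
X=np.array([[.4,.263,.02],[.4,.263,.21]])
ims=[]
for k in(d,e):
    p=proj(k,X);print(p)
    ims.append(k)
c=[]
for k in ims:
    m=proj(k,X).mean(0); x=int(np.clip(m[0]-80,0,400));y=int(np.clip(m[1]-80,0,220)); print(x,y)
    c.append(cv2.resize(k['img'][y:y+200,x:x+160],(400,500),interpolation=cv2.INTER_CUBIC))
cv2.imwrite('pics/e.png',np.hstack(c)[:,:,::-1])
E
```

```text
[0.40539833 0.12345909 0.26004356]
[[296.98804175 230.90347523]
 [311.88797193 323.93914834]]
[[308.47183545 277.15327098]
 [331.30983565 397.82048618]]
224 197
239 220
```

View pics/e.png

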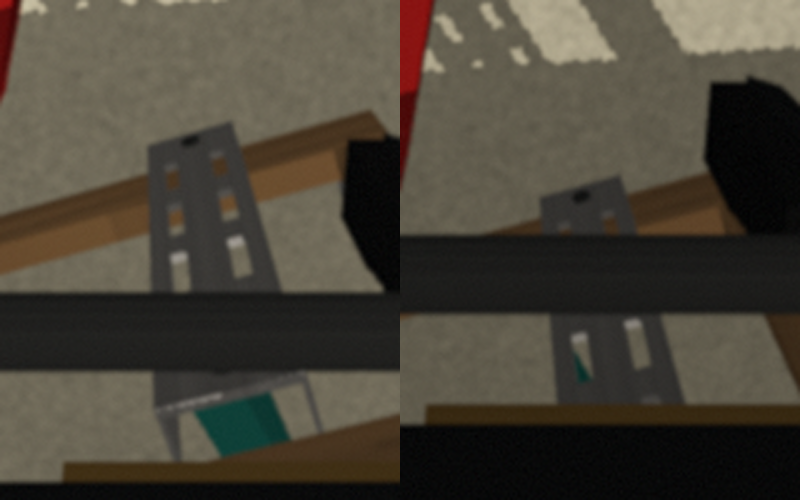

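```bash
cat > up.py <<'E'
from h import *
import pickle
from scipy.optimize import least_squares
w2=pickle.load(open('w2.pkl','rb'))[0];w3=pickle.load(open('w3.pkl','rb'))[0]
def z(p,o): return (o[0]+p[0]/2.5-.3,o[1]+p[1]/2.5-.3)
o2=(224,197);o3=(239,220)
obs=[(w2,(-24,0),z((148,147),o2)),(w2,(24,0),z((232,123),o2)),(w2,(-24,190),z((153,408),o2)),(w2,(24,190),z((304,376),o2)),
(w3,(-24,0),z((141,198),o3)),(w3,(24,0),z((220,177),o3))]
def W(p,y,zz,x=0):
    c,s=np.cos(p[3]),np.sin(p[3]); X=np.array([s,c,0]);Y=np.array([-c,s,0]) # yaw: into-wall dir = (sin,cos)
    return np.array(p[:3])+X*x/1e3+Y*y/1e3+np.array([0,0,zz/1e3])
def res(p): return np.concatenate([proj(d,W(p,*q))[0]-u for d,q,u in obs])
if __name__=='__main__':
    np.set_printoptions(precision=4,suppress=True)
    r=least_squares(res,[.4,.263,.02,0]);print(r.x,res(r.x).reshape(-1,2))
    np.save('up.npy',r.x)
    im=[]
    for d,o in((w2,o2),(w3,o3)):
        m=cv2.resize(d['img'][o[1]:o[1]+200,o[0]:o[0]+160],(400,500),interpolation=cv2.INTER_CUBIC)
        for row in range(4):
            for y in(-12,12):
                q=np.array([[y-3.5,30+40*row],[y+3.5,30+40*row],[y+3.5,56+40*row],[y-3.5,56+40*row]])
                pp=(np.array([proj(d,W(r.x,*k))[0] for k in q])-o+.3)*2.5
                cv2.polylines(m,[pp.round().astype(int)],True,(255,255,0))
        pp=(np.array([proj(d,W(r.x,*k))[0] for k in((-24,0),(24,0),(24,190),(-24,190))])-o+.3)*2.5
        cv2.polylines(m,[pp.round().astype(int)],True,(0,255,0));im.append(m)
    cv2.imwrite('pics/f.png',np.hstack(im)[:,:,::-1])
E
python3 up.py
```

```text
[ 0.4039  0.2946  0.0139 -0.0188] [[-0.3909 -0.2234]
 [-0.0454  0.6295]
 [ 0.3445  0.3884]
 [ 0.3809 -0.5984]
 [-0.9263 -0.2093]
 [ 0.0314  0.1838]]
```

View pics/f.png

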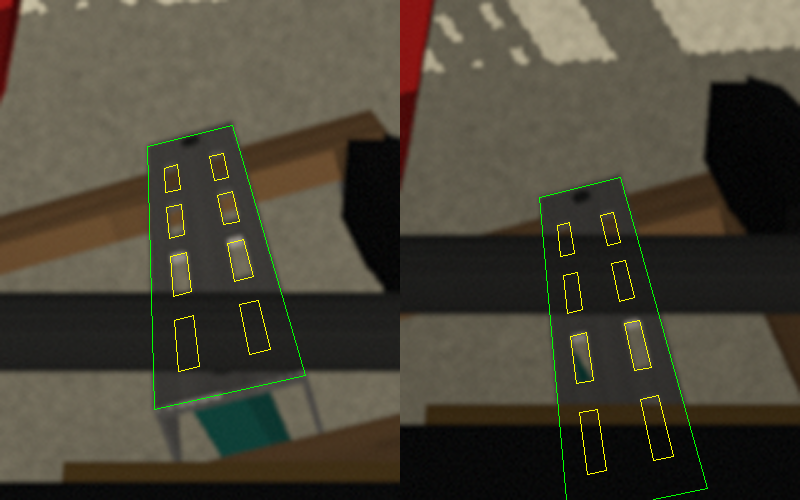

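The overlay fits the slots and edges within 1 px: upright origin (0.404, 0.295, 0.014), yaw -0.019. Now I'll hover over the loose bracket.

>>> arm_command(steps=[0.01,-0.02,0.03,-0.12,0.02,-0.04,0.04,-0.24,0.03,-0.06,0.04,-0.36,0.04,-0.08,0.04,-0.48,0.05,-0.1,0.04,-0.6,0.06,-0.12,0.03,-0.72,0.07,-0.14,0.02,-0.84,0.078,-0.16,0.0,-0.96,0.078,-0.178,0.0,-1.08,0.078,-0.178,0.0,-1.2])

```text
time: 3.63
eef_pos: [0.4834, -0.0566, 0.2585]
tcp_rot: [0.705, -0.038, 0.707, 0.038]
contact_force: [0.3, 1.7, -0.2]
grip_width: 0.999
```

>>> arm_command(steps=[0,0,0,-0.12,0,0,0,-0.24,0,0,0,-0.36,0,0,0,-0.48,0,0,0,-0.6,0,0,0,-0.72,0,0,-0.02,-0.84,0,0,-0.04,-0.96,0,0,-0.06,-1.08,0,0,-0.08,-1.2])

```text
time: 4.47
eef_pos: [0.4835, -0.0542, 0.1789]
tcp_rot: [0.605, 0.367, 0.604, -0.367]
contact_force: [0.7, 0.3, -0.4]
grip_width: 1.001
```

>>> arm_command(steps=[0,0,0,-0.12,0,0,0,-0.24,0,0,0,-0.36,0,0,0,-0.48,0,0,0,-0.556,0,0,0,-0.556,0,0,0,-0.556])

```text
time: 5.05
eef_pos: [0.4833, -0.0545, 0.1797]
tcp_rot: [0.483, 0.517, 0.483, -0.517]
contact_force: [0.3, 0.1, 0.8]
grip_width: 0.996
```

```bash
python3 - <<'E'
from h import *
import pickle
np.set_printoptions(precision=4,suppress=True)
e=grab('wrist');s=manip.sense();pickle.dump((e,s),open('w4.pkl','wb'));print(s['time'],s['eef_pos'],s['tcp_rot'],s['qpos'])
X=np.array([[.484,.01,.07],[.484,-.14,.07]]);print(proj(e,X))
cv2.imwrite('pics/g.png',cv2.resize(e['img'],(800,600),interpolation=cv2.INTER_CUBIC)[:,:,::-1])
E
```

```text
5.1 [ 0.4832 -0.0546  0.1797] [ 0.4827  0.5167  0.4827 -0.5167] [-0.3541  0.2982  1.7116  0.0001  1.1318 -0.2862]
[[272.9309 134.2301]
 [284.7408 300.9278]]
```

View pics/g.png

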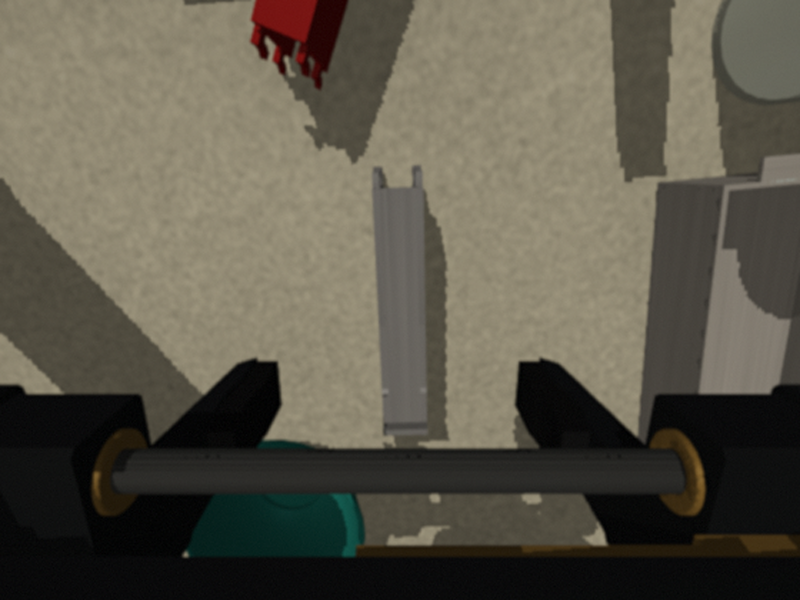

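The bracket shows clearly: rear top edge about (377..421,187), lip end about (384..428,425-433), tabs at (379,172) and (417,172). The bowl and pan are clear of the fingers.

```bash
python3 - <<'E'
from h import *
import pickle
np.set_printoptions(precision=4,suppress=True)
e,s=pickle.load(open('w4.pkl','rb'))
k=.7
for p,z in(((376,188),.07),((422,188),.07),((398.5,188),.07),((384.5,392),.07),((427.5,392),.07),((406,424),.07),((406.5,434),.078)): print(p,plane(e,(p[0]*k-.15,p[1]*k-.15),z))
im=cv2.cvtColor(e['img'],cv2.COLOR_RGB2GRAY)
for r in (145,170,200,230,255):
    print(r,im[r,255:312])
E
```

```text
(376, 188) [0.4765 0.0126 0.07  ]
(422, 188) [0.5015 0.0109 0.07  ]
(398.5, 188) [0.4887 0.0118 0.07  ]
(384.5, 392) [ 0.4716 -0.1115  0.07  ]
(427.5, 392) [ 0.4986 -0.1133  0.07  ]
(406, 424) [ 0.4836 -0.1354  0.07  ]
(406.5, 434) [ 0.4837 -0.1375  0.078 ]
145 [143 141 138 136 137 129 112 101 101 102  99  97  96  98 101  99  98  96
  96  97 100  99 100 101  99 101 102 101 100  98  98  97 100 100 102 102
 101 101  99 100  99  90  77  75  88 115 134 140 139 136 136 135 136 137
 139 139 139]
170 [141 140 141 141 143 142 137 120 104  99  97  99  97  98 101 101 100  98
  98  99  98 101 101 102 103 103 102 104 101  99 100  98  98 100 102 101
 103 101 100 100  99  93  83  77  78  78  78  80  78  78  76  76  78  82
  97 125 142]
200 [148 149 150 145 143 139 137 135 122 105  98  98  98  98  98 100 102 102
 101  98  99  98 100 103 103 103 104 107 104 102 101 100 100 100 101 103
 102 101  98  98  97  94  87  78  79  78  77  76  76  78  76  76  75  76
  74  76  87]
230 [142 139 138 138 137 136 136 138 138 133 116 101  98 100  98  99  99 102
 102 100  99  99  98  99 100 104 103 105 105 105 100 100 100  99 101 101
 102 101 102 100 100  98  92  82  78  77  77  76  76  75  77  76  77  77
  76  76  79]
255 [136 137 138 140 141 141 142 142 143 139 134 119 104  98 101 100  99  98
  99  99 101  98  99  98  99  99 102 102 103 104 104 101  99 100 100 100
 101 101 101 100 100  99  96  86  79  76  75  78  79  81  78  79  78  77
  75  79  99]
```

>>> arm_command(steps=[0.003,0.001,-0.03,0.033,0.003,0.001,-0.06,0.033,0.003,0.001,-0.09,0.033,0.003,0.001,-0.115,0.033,0.003,0.001,-0.13,0.033,0.003,0.001,-0.14,0.033,0.003,0.001,-0.14,0.033,0.003,0.001,-0.14,0.033])

```text
time: 5.77
eef_pos: [0.4863, -0.0542, 0.0401]
tcp_rot: [0.491, 0.509, 0.49, -0.509]
contact_force: [-0.2, 0.2, -0.0]
grip_width: 1.0
```

>>> arm_command(steps=[0,0,0,0,0,0,0,0,0,0,0,0,0,0,0,0,0,0,0,0,0,0,0,0,0,0,0,0,0,0,0,0,0,0,0,0,0,0,0,0], gripper=0.0, grip_force=45)

```text
time: 6.6
eef_pos: [0.4858, -0.0542, 0.0397]
tcp_rot: [-0.49, -0.509, -0.49, 0.51]
contact_force: [-1.5, 0.5, 0.5]
grip_width: 0.312
```

>>> arm_command(steps=[0,0,0.02,0,0,0,0.05,0,0,0,0.085,0,-0.004,0.01,0.115,0.01,-0.012,0.035,0.124,0.02,-0.022,0.065,0.124,0.03,-0.032,0.095,0.124,0.04,-0.042,0.125,0.124,0.05,-0.052,0.155,0.124,0.057,-0.062,0.185,0.124,0.057])

```text
time: 7.43
eef_pos: [0.4228, 0.1321, 0.1634]
tcp_rot: [0.504, 0.495, 0.505, -0.496]
contact_force: [0.8, -0.2, -4.0]
grip_width: 0.313
```

>>> arm_command(steps=[-0.01,0.02,0,0,-0.015,0.035,0,0,-0.018,0.045,0,0,-0.018,0.049,0,0,-0.018,0.049,0,0,-0.018,0.049,0,0,-0.018,0.049,0,0])

```text
time: 8.02
eef_pos: [0.4063, 0.1791, 0.1636]
tcp_rot: [0.504, 0.496, 0.504, -0.496]
contact_force: [-0.9, -0.7, -2.7]
grip_width: 0.314
```

```bash
python3 - <<'E'
from h import *
from up import W
import pickle
np.set_printoptions(precision=4,suppress=True)
e=grab('wrist');s=manip.sense();pickle.dump((e,s),open('w5.pkl','wb'));print(s['time'],s['eef_pos'],s['tcp_rot'],s['contact_force'],s['grip_width'])
p=np.load('up.npy')
print(proj(e,W(p,-24,190)),proj(e,W(p,24,190)))
im=e['img'].copy()
x0,y0=180,20
m=cv2.resize(im[y0:y0+150,x0:x0+200],(800,600),interpolation=cv2.INTER_CUBIC)
cv2.imwrite('pics/h.png',m[:,:,::-1])
E
```

```text
8.0667 [0.4062 0.1791 0.1636] [ 0.5043  0.4956  0.5043 -0.4957] [ 0.2846  0.1841 -3.7408] 0.3116279424352721
[[366.9487 -39.6835]] [[182.5267 -39.3259]]
```

View pics/h.png

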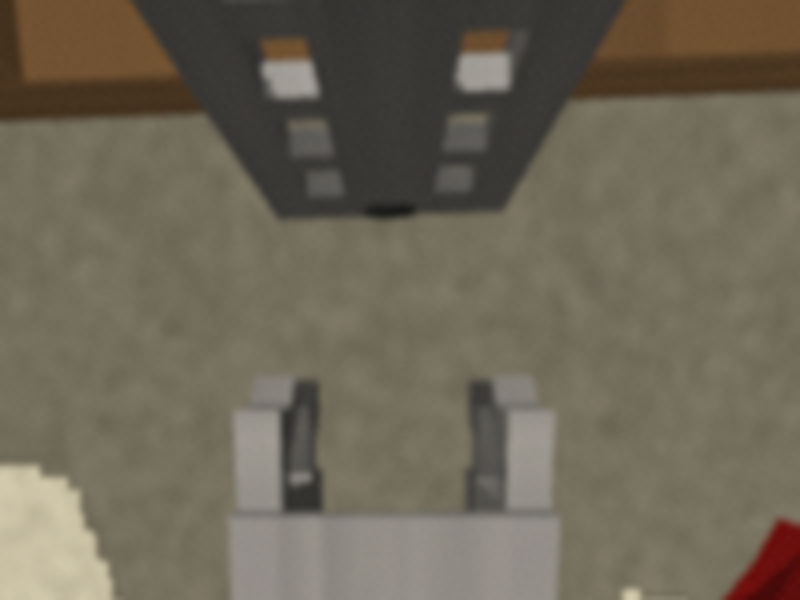

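The wrist view shows the tabs (left about 258, right about 530) in line with the slot columns (290, 486 at row 3). The upright's lower edge runs (280,216)–(502,209). I'll refit the upright's pose with this view added.

```bash
python3 - <<'E'
from h import *
import up,pickle
from up import *
np.set_printoptions(precision=4,suppress=True)
e,s=pickle.load(open('w5.pkl','rb'))
q=lambda x,y:(180+x/4-.4,20+y/4-.4)
# y=+12 is image left here (upright +y = -x)
new=[(e,(24,0),q(279,217)),(e,(-24,0),q(503,209)),
(e,(8.5,30),q(344,196)),(e,(15.5,30),q(309,197)),(e,(-8.5,30),q(436,193)),(e,(-15.5,30),q(472,191)),
(e,(8.5,70),q(332,157)),(e,(15.5,70),q(294,159)),(e,(-8.5,70),q(446,153)),(e,(-15.5,70),q(486,151)),
(e,(8.5,110),q(319,96)),(e,(15.5,110),q(271,98)),(e,(-8.5,110),q(456,91)),(e,(-15.5,110),q(510,90))]
old=list(up.obs)
for name,o in(('new',new),('all',old+new)):
    up.obs=o; r=least_squares(up.res,[.404,.29,.014,0]); J=np.linalg.inv(r.jac.T@r.jac)**1
    print(name,r.x,'rms',np.sqrt(2*r.cost/len(r.fun)),'sd',np.sqrt(np.diag(J))*.5)
print(up.res(r.x).reshape(-1,2))
np.save('up2.npy',r.x)
# bracket rear top edge & tabs, world
zt=s['eef_pos'][2]-.0397+.07
for p in((230,516),(558,515)): print('rear',plane(e,q(*p),zt))
for p in((234,410),(280,410),(508,410),(553,410)): print('tab',plane(e,q(*p),zt-.006))
E
```

```text
new [ 0.404   0.2919  0.0151 -0.0502] rms 0.4418535907003295 sd [0.0001 0.0002 0.0012 0.0056]
all [ 0.404   0.2916  0.0173 -0.0436] rms 0.5952706048107469 sd [0.0001 0.0001 0.0004 0.0049]
[[-0.8258 -0.7304]
 [-0.3849 -0.7463]
 [-0.3837  1.2292]
 [ 0.3091 -1.229 ]
 [-1.2347 -0.3081]
 [-0.189  -0.7001]
 [-0.1897  0.5308]
 [ 0.3144  0.9175]
 [ 0.3899 -0.2698]
 [-0.1199 -0.2539]
 [-0.102  -0.1659]
 [ 0.1742  0.0678]
 [ 0.8771 -0.4666]
 [-0.728  -0.6447]
 [-0.6247 -0.2492]
 [ 0.504  -0.0718]
 [ 0.3624 -0.119 ]
 [-1.5065 -0.2112]
 [-0.1613  0.1393]
 [ 0.2444 -0.0196]]
rear [0.3918 0.2453 0.1939]
rear [0.4196 0.2458 0.1939]
tab [0.3915 0.2538 0.1879]
tab [0.3955 0.2539 0.1879]
tab [0.4155 0.2542 0.1879]
tab [0.4194 0.2543 0.1879]
```

>>> arm_command(steps=[0,0.005,0.001,0.013,0,0.012,0.001,0.025,0,0.02,0.001,0.025,0,0.028,0.001,0.025,0,0.03,0.001,0.025,0,0.03,0.001,0.025])

```text
time: 8.57
eef_pos: [0.4057, 0.2106, 0.1646]
tcp_rot: [0.511, 0.489, 0.511, -0.489]
contact_force: [-0.1, -0.6, -4.2]
grip_width: 0.314
```

>>> arm_command(steps=[0,0.002,0,0,0,0.004,0,0,0,0.006,0,0,0,0.008,0,0,0,0.008,0,0])

```text
time: 8.98
eef_pos: [0.4059, 0.218, 0.1648]
tcp_rot: [0.511, 0.489, 0.511, -0.489]
contact_force: [0.4, -0.5, -3.5]
grip_width: 0.316
```

>>> arm_command(steps=[0,0.002,0,0,0,0.004,0,0,0,0.005,0,0,0,0.006,0,0,0,0.006,0,0])

```text
time: 9.4
eef_pos: [0.4059, 0.224, 0.1647]
tcp_rot: [0.511, 0.489, 0.511, -0.489]
contact_force: [-0.4, 0.5, -2.7]
grip_width: 0.311
```

>>> arm_command(steps=[0,0.001,0,0,0,0.002,0,0,0,0.002,0,0,0,0.002,0,0])

```text
time: 9.73
eef_pos: [0.406, 0.2254, 0.1647]
tcp_rot: [0.511, 0.489, 0.511, -0.489]
contact_force: [1.0, -6.9, -1.9]
grip_width: 0.313
```

>>> arm_command(steps=[0,0.001,0,0,0,0.0015,0,0,0,0.0015,0,0,0,0.0015,0,0])

```text
time: 10.07
eef_pos: [0.4061, 0.2255, 0.1647]
tcp_rot: [0.512, 0.488, 0.51, -0.49]
contact_force: [0.1, -15.8, -0.5]
grip_width: 0.308
```

The rear edge meets the face at the predicted y, so the tabs are in. I'll ease off the push and slide down.

>>> arm_command(steps=[0,-0.0018,0,0,0,-0.0018,-0.002,0,0,-0.0018,-0.004,0,0,-0.0018,-0.006,0,0,-0.0018,-0.008,0,0,-0.0018,-0.009,0,0,-0.0018,-0.009,0])

```text
time: 10.65
eef_pos: [0.4059, 0.2253, 0.1554]
tcp_rot: [0.511, 0.489, 0.511, -0.489]
contact_force: [0.9, -4.4, -2.4]
grip_width: 0.315
```

>>> arm_command(steps=[0,0,-0.001,0,0,0,-0.002,0,0,0,-0.003,0,0,0,-0.004,0,0,0,-0.004,0])

```text
time: 11.07
eef_pos: [0.4059, 0.2253, 0.1515]
tcp_rot: [0.511, 0.489, 0.511, -0.489]
contact_force: [-0.0, -5.8, -2.4]
grip_width: 0.312
```

>>> arm_command(steps=[0,0,-0.001,0,0,0,-0.002,0,0,0,-0.003,0,0,0,-0.003,0])

```text
time: 11.4
eef_pos: [0.4061, 0.2253, 0.1489]
tcp_rot: [0.511, 0.489, 0.511, -0.489]
contact_force: [-0.8, -7.6, 3.0]
grip_width: 0.315
```

>>> arm_command(steps=[0,-0.0005,-0.0005,0,0,-0.0005,-0.001,0,0,-0.0005,-0.001,0,0,-0.0005,-0.001,0])

```text
time: 11.73
eef_pos: [0.4061, 0.2251, 0.1479]
tcp_rot: [0.511, 0.489, 0.511, -0.489]
contact_force: [-0.6, -4.8, 4.2]
grip_width: 0.307
```

>>> arm_command(steps=[0,0,-0.0005,0,0,0,-0.001,0,0,0,-0.001,0,0,0,-0.001,0])

```text
time: 12.07
eef_pos: [0.406, 0.225, 0.1467]
tcp_rot: [0.511, 0.489, 0.511, -0.489]
contact_force: [1.3, -4.4, 2.7]
grip_width: 0.311
```

>>> arm_command(steps=[0,0,-0.0007,0,0,0,-0.0014,0,0,0,-0.002,0,0,0,-0.002,0])

```text
time: 12.4
eef_pos: [0.406, 0.225, 0.1446]
tcp_rot: [0.511, 0.489, 0.511, -0.489]
contact_force: [1.0, -2.7, 3.2]
grip_width: 0.309
```

>>> arm_command(steps=[0,0,-0.0007,0,0,0,-0.0014,0,0,0,-0.002,0,0,0,-0.002,0])

```text
time: 12.73
eef_pos: [0.4062, 0.2249, 0.1433]
tcp_rot: [0.511, 0.489, 0.511, -0.489]
contact_force: [-1.2, -6.0, 9.2]
grip_width: 0.31
```

>>> arm_command(steps=[0,0,-0.0007,0,0,0,-0.0014,0,0,0,-0.002,0,0,0,-0.002,0])

```text
time: 13.07
eef_pos: [0.4065, 0.2248, 0.1424]
tcp_rot: [0.512, 0.489, 0.51, -0.488]
contact_force: [-3.5, -8.1, 22.1]
grip_width: 0.315
```

>>> arm_command(steps=[0,0,0,0,0,0,0,0,0,0,0,0])

```text
time: 13.32
eef_pos: [0.4065, 0.2248, 0.1425]
tcp_rot: [0.512, 0.489, 0.51, -0.488]
contact_force: [-3.0, -9.4, 21.2]
grip_width: 0.312
```

>>> arm_command(steps=[0,0,0,0,0,0,0,0,0,0,0,0,0,0,0,0])

```text
time: 13.65
eef_pos: [0.4065, 0.2247, 0.1425]
tcp_rot: [0.512, 0.489, 0.51, -0.488]
contact_force: [-3.7, -8.6, 22.0]
grip_width: 0.318
```

```bash
python3 - <<'E'
from h import *
import pickle
np.set_printoptions(precision=4,suppress=True)
d=grab('scene');e=grab('wrist');s=manip.sense();pickle.dump((d,e,s),open('w6.pkl','wb'));print(s['time'],s['eef_pos'],s['contact_force'],s['torque'])
A=cv2.resize(d['img'][160:310,300:400],(400,600),interpolation=cv2.INTER_CUBIC)
B=cv2.resize(e['img'][0:240,200:360],(400,600),interpolation=cv2.INTER_CUBIC)
cv2.imwrite('pics/i.png',np.hstack([A,B])[:,:,::-1])
E
```

```text
13.75 [0.4065 0.2247 0.1424] [-4.7299 -7.8455 22.3054] [-1.082   0.8479  0.2426]
```

View pics/i.png

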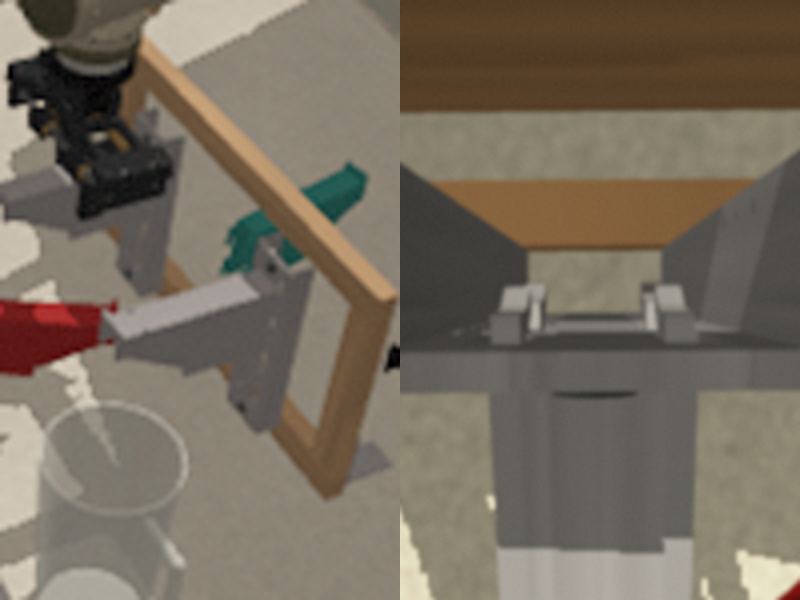

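Both images show all the tabs through the slots and the bracket against the face. Under 22 N held for more than 0.6 s, z stayed at 0.1425. I'll unload, open and rise.

>>> arm_command(steps=[0,-0.0008,0.001,0,0,-0.0012,0.002,0,0,-0.0015,0.003,0,0,-0.0015,0.0036,0,0,-0.0015,0.0036,0])

```text
time: 14.17
eef_pos: [0.4056, 0.2246, 0.1438]
tcp_rot: [0.51, 0.49, 0.511, -0.489]
contact_force: [1.8, 7.7, -3.1]
grip_width: 0.313
```

>>> arm_command(steps=[0,0,0,0,0,0,0,0,0,0,0,0,0,0,0,0,0,0,0,0,0,0,0,0,0,0,0,0], gripper=0.05)

```text
time: 14.75
eef_pos: [0.4059, 0.2235, 0.1443]
tcp_rot: [0.511, 0.489, 0.511, -0.489]
contact_force: [-0.0, -0.3, -0.5]
grip_width: 0.57
```

>>> arm_command(steps=[0,0,0.01,0,0,0,0.03,0,0,0,0.05,0,0,0,0.07,0,0,0,0.09,0,0,0,0.1,0,0,0,0.1,0,0,0,0.1,0])

```text
time: 15.42
eef_pos: [0.4058, 0.2235, 0.2441]
tcp_rot: [0.511, 0.489, 0.511, -0.489]
contact_force: [0.9, 0.5, 0.3]
grip_width: 0.566
```

```bash
python3 - <<'E'
from h import *
import pickle
np.set_printoptions(precision=4,suppress=True)
d0,e0,s0=pickle.load(open('w6.pkl','rb'))
print('frame front edge y at z=.247',plane(e0,(280,44),.247))
d=grab('scene');e=grab('wrist');s=manip.sense();pickle.dump((d,e,s),open('w7.pkl','wb'));print(s['time'],s['eef_pos'],s['contact_force'],s['grip_width'])
A=cv2.resize(d['img'][160:310,300:400],(400,600),interpolation=cv2.INTER_CUBIC)
B=cv2.resize(e['img'][0:300,180:380],(400,600),interpolation=cv2.INTER_CUBIC)
cv2.imwrite('pics/j.png',np.hstack([A,B])[:,:,::-1])
E
```

```text
frame front edge y at z=.247 [0.4035 0.3074 0.247 ]
15.5167 [0.4055 0.2234 0.2433] [-0.167   0.3461  0.2154] 0.5647567993796558
```

View pics/j.png

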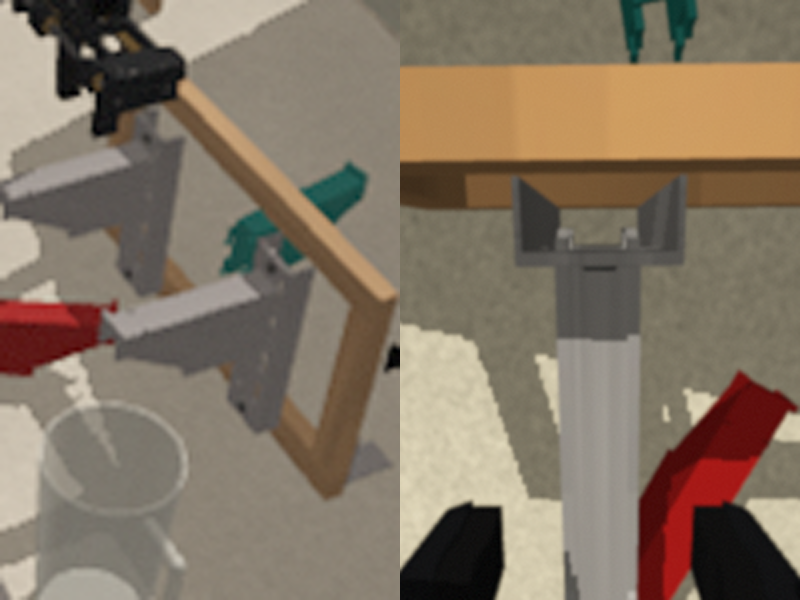

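It hangs level, with the tabs visible behind the sheet. Unloading may have lifted it slightly, so I'll press again from above with the fingers shut, 30 mm from the rear edge so the gripper stays clear of the frame rail.

>>> arm_command(steps=[0,0.01,0,0,0,0.025,0,0,0,0.038,0,0,0,0.038,-0.01,0,0,0.038,-0.025,0,0,0.038,-0.04,0,0,0.038,-0.048,0,0,0.038,-0.048,0,0,0.038,-0.048,0], gripper=0.0)

```text
time: 16.27
eef_pos: [0.4059, 0.2614, 0.196]
tcp_rot: [0.511, 0.489, 0.511, -0.489]
contact_force: [-1.0, 0.8, 0.9]
grip_width: 0.008
```

>>> arm_command(steps=[0,0,-0.003,0,0,0,-0.006,0,0,0,-0.009,0,0,0,-0.01,0,0,0,-0.01,0])

```text
time: 16.68
eef_pos: [0.4059, 0.2615, 0.1863]
tcp_rot: [0.511, 0.489, 0.511, -0.489]
contact_force: [1.1, -0.4, 0.1]
grip_width: 0.005
```

>>> arm_command(steps=[0,0,-0.0005,0,0,0,-0.001,0,0,0,-0.0015,0,0,0,-0.0015,0])

```text
time: 17.02
eef_pos: [0.4062, 0.2615, 0.1858]
tcp_rot: [0.511, 0.489, 0.511, -0.489]
contact_force: [-3.3, -1.7, 9.9]
grip_width: 0.004
```

>>> arm_command(steps=[0,0,-0.0005,0,0,0,-0.001,0,0,0,-0.0012,0,0,0,-0.0012,0])

```text
time: 17.35
eef_pos: [0.4063, 0.2614, 0.1857]
tcp_rot: [0.511, 0.49, 0.51, -0.488]
contact_force: [-4.8, -4.0, 18.4]
grip_width: 0.004
```

>>> arm_command(steps=[0,0,-0.0005,0,0,0,-0.0005,0,0,0,-0.0005,0,0,0,-0.0005,0])

```text
time: 17.68
eef_pos: [0.4065, 0.2614, 0.1856]
tcp_rot: [0.512, 0.49, 0.51, -0.488]
contact_force: [-6.9, -6.3, 21.4]
grip_width: 0.004
```

>>> arm_command(steps=[0,0,0,0,0,0,0,0,0,0,0,0,0,0,0,0,0,0,0,0,0,0,0,0,0,0,0,0,0,0,0,0])

```text
time: 18.35
eef_pos: [0.4065, 0.2614, 0.1856]
tcp_rot: [0.512, 0.49, 0.51, -0.488]
contact_force: [-6.2, -4.9, 21.0]
grip_width: 0.005
```

It held steady at 21 N for over 0.6 s with no give (0.1858→0.1856). Retreating now, then a last look.

>>> arm_command(steps=[0,0,0.003,0,0,0,0.015,0,0,0,0.04,0,0,0,0.075,0,0,-0.02,0.11,0,0,-0.04,0.14,0,0,-0.06,0.16,0,0,-0.06,0.16,0,0,-0.06,0.16,0])

```text
time: 19.1
eef_pos: [0.4061, 0.2012, 0.3434]
tcp_rot: [0.511, 0.49, 0.51, -0.489]
contact_force: [0.3, 0.2, -0.5]
grip_width: 0.004
```

```bash
python3 - <<'E'
from h import *
d=grab('scene');e=grab('wrist');s=manip.sense();print(s['time'],s['eef_pos'],s['contact_force'])
A=cv2.resize(d['img'][150:350,200:400],(400,400),interpolation=cv2.INTER_CUBIC)
B=cv2.resize(e['img'][0:300,150:450],(400,400),interpolation=cv2.INTER_CUBIC)
cv2.imwrite('pics/k.png',np.hstack([A,B])[:,:,::-1])
E
```

```text
19.2 [0.40557755 0.20193426 0.34178364] [ 0.03069981  0.42698039 -0.26583378]
```

View pics/k.png

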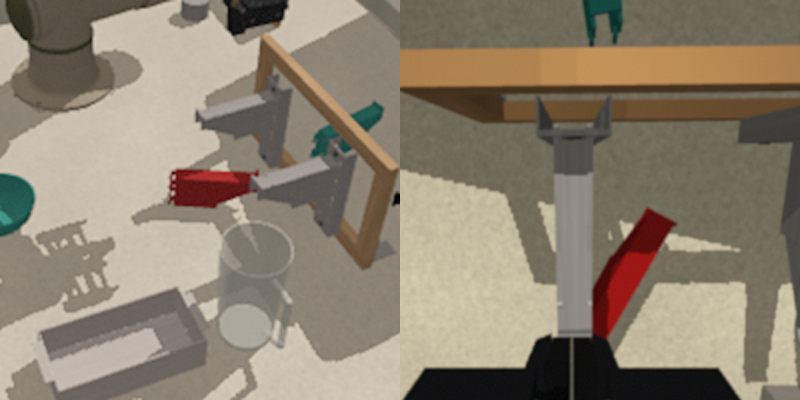

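The bracket hangs level and matches the fitted one. The pan, pitcher and bowl look undisturbed, and the robot is clear.

```bash
python3 -c "
from workcell import job_done;print(job_done())"
```

```text
the job is handed in; nothing more can be done
None
```

The loose bracket is hung on the bare upright in the two top rows of slots, and I handed the job in at about 19 s. No verdict was reported.

- **Insertion:** the tabs went in without resistance. The rear edge met the upright's face within about 1 mm of where I had measured it.
- **Pressing while held:** I slid the bracket down until it seated, and the upright then gave about 5 mm before stopping hard. It took 22 N for about 0.6 s with no further movement.
- **Second press:** unloading may have lifted the bracket a fraction of a millimetre. I let go and pressed its top again with the fingers shut, 30 mm from the rear edge instead of 20 mm to clear the frame rail. It took 21 N for about 0.7 s and moved no more than 0.2 mm.
- **Final look:** the bracket is level like the fitted one, with its tabs behind the sheet and the robot touching nothing. The pan, pitcher and bowl look undisturbed by eye; I did not measure them.
- **Disagreement:** early estimates of the upright's yaw and distance differed by about 0.03 rad and 3 mm. I used the closer wrist view, and the contact agreed with it.

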